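# Open the paddle-latched gauge case against its stop

### The arm

A 6-joint arm with a two-finger parallel gripper is mounted at the origin on a cart in front of the work surface, level with it; the furniture and walls round the work are solid. World frame = base frame: x ahead of the robot, y to its left, z up, the work surface at z = 0. Lengths are in m, angles in rad, forces in N, time in s.
With the tool pointing down it reaches from about 0.35 to 0.775 m from the base axis. Payload 7.3 kg.
Tool frame: the origin (TCP) lies at the very end of the fingers, on their centre line; the grasp point (between the pads) lies 19 mm behind it (pinch_z is the distance from the TCP to the grasp point, in m); z points along the fingers, y is the line along which they close (so a half turn about z gives the same grasp; the last joint's range is limited). The gripper opens to 92 mm and grips with 3 to 60 N. Pads are 19 mm wide; open, the fingers measure 130 mm over their backs; the gripper's body (75 mm by 190 mm) begins 47 mm behind the grasp point.
Start: joints at [-0.146, 0.342, 1.524, -0, 1.275, -0.146], TCP at [0.525, 0, 0.227] pointing down, gripper open.
Joint ranges: [-2.53, 2.53], [-0.77, 2.02], [0.04, 2.7], [-1, 4.14], [0.28, 2.66], [-3.11, 3.11]. Speed limits (rad/s): [2.57, 2.57, 3.14, 3.14, 3.14, 3.14].

### API

Orientations are given as [roll, pitch, yaw] about the fixed x, y, z axes, in that order (R = Rz(yaw) Ry(pitch) Rx(roll)).
In Python, from cell import * gives the robot as it stands.
- The arm moves only by the tool arm_command, never from a script. Its arguments are lists of equal length, an entry for each row: "fingers": the gripper command: -1 is fully open, 1 is shut, values between are in proportion; "travel": the shift along the tool's x, y, z in m, a list of three; "dr": the turn, a rotation vector about the tool's x, y, z in degrees, a list of three. In form: {"fingers": [fingers, ...], "travel": [[x, y, z], ...], "dr": [[wx, wy, wz], ...]}. A call has 1 to 8 rows; each row is the pose to reach, as a shift and turn from the pose commanded when the call began, along the tool's axes at that moment; what a row does not reach only later rows make up. A row lasts 1/12 s, in which the tool goes at most 41.7 mm and 7.16 degrees, less where a joint would pass 70% of its speed; a pose out of reach is approached as far as the arm can. A call with a gripper value outside its range is refused whole. The fingers move at their own pace and stop on an object; "squeeze" is the grip in N (left out, the last holds). Time passes only in rows, so rows that repeat a pose let the fingers close. It gives the time, the measured TCP pose, the force, the opening and the grip force at its end, in the units of the state.
- observe(): the state, without advancing time (a new reading comes with each control period).
- read_camera(name): name is "scene" or "side" or "wrist"; returns a dict with "color" (384x512x3 uint8, blue, green, red), "z_map" (384x512 float32, m along the optical axis (not along the pixel's ray), 0 where there is no reading), "fx", "fy", "cx", "cy" (pixels), "R" (3x3) and "t" (3): a world point X has camera coordinates R X + t. Camera axes: x right, y down, z forward; pixel columns grow to the right and rows downward; lengths in m; the calibration is good to about 2 mm. A picture is of the moment at which its call begins.
- hand_in(): hands the job in; it is judged then, once.
The state is a dict: "time": time; "qpos": joint angles; "qvel": joint speeds; "joint_efforts": joint torques, N m; "tool_pos": TCP position; "tool_rot": TCP orientation; "contact_force": force on the tool from outside, world axes, zero at the start; "torque": the same for the moment, N m; "opening": finger opening in m; "grip_force": force on a finger pad.
Only numpy, scipy, OpenCV 4.12 (cv2) and the standard library are available. Lean on these libraries where they do the work, as an engineer would, in place of code of your own. Each camera call takes 0.05 s, during which the arm holds its last target. There are 200 camera calls.

### The job

Open the grey steel gauge case: lift the paddle on its lid so that the hidden pawl lets go, never hauling on the lid while it is still caught, and swing the lid up and back until it touches the rubber-tipped stop screw behind it. Meet the screw gently, feeling for it, then let go and leave the lid standing open against it. Do not disturb the other things on the plate.

Things in the scene. Friction and masses are not known exactly. Their poses are not given: they have to be found in the camera images.
- case: grey painted steel case, 160 (its x) by 200 (its y), fixed to the plate; lower box 70 high, top face of the closed lid 98 above the plate. Origin: centre of its underside. Its x points from the latch edge (its front, turned to the robot's right) to the hinge edge (its rear, to the robot's left), y along the hinge, z up.
- lid: the grey lid, 26 thick. Origin: middle of the hinge line, x = +80, z = 72 in the case frame. Axes as the case's when shut; opening turns it about its +y (front edge rises and goes back). Outer face at z = +26, front edge at x = -162. A stiff hinge holds it at any angle; raising it takes 6 to 8 N at the paddle lip, less as it stands up. The stop meets it somewhere between 0.85 and 1.22 rad.
- paddle: steel paddle on the lid, with its hidden pawl. Origin: pivot pin, x = -105, z = +40 in the lid frame. Axes as the lid's when down; free end towards -x. Lifting turns it about its +y by up to 0.8 rad against a spring (1 to 3 N at the lip); the pawl clears at an unknown 0.2 to 0.55 rad. At the end of travel, lifting on raises the lid. Pivot ears: 58 over all, within 8 of the pin in x.
- paddle_lip (a point): centre of the rolled lip at the paddle's free end: bar 16 thick, 44 long in y, with domed ends, 75 from the pivot pin; when down it is 112 above the plate and juts out 20 beyond the case's front, with free air under and before it. Lift it from beneath with the side of a finger tilted some 40 degrees towards the hinge; pinched by its ends it turns and creeps out of the grip. Axes: the paddle's.
- keeper: steel keeper post inside the case, out of sight while the lid is shut; its lip, set farther forward or back by hand, is what the pawl catches under. Origin: on the case floor under the post, at x = +8 in the case frame.
- lid_stop: steel bracket behind the case, 30 wide, 192 high, carrying a level stop screw along the case's x, 175 above the plate, its 16 thick rubber tip pointing to the front. Origin: x = +80, y = -70, z = 0 in the case frame. The tip's reach is set by hand, unknown: 15 to 51 in front of the origin. It meets the lid's outer face about 105 from the hinge. Over 20 N spoils its setting.
- flange_part: bystander: machined flange, 70 in diameter, 31 high. Origin: centre of its underside.
- gear: bystander: small spur gear, 51 in diameter, 20 high. Origin: centre of its underside.
- micrometer: bystander: micrometer lying flat, 46 by 128 by 17. Origin: centre of its underside.

How it is judged:
By the outcome, as a careful person would: the job done as asked, in the order asked, and still so for the second after the job is handed in, with the robot touching nothing.
It also fails if it takes over 70 s, if anything falls off the work surface, if the arm or the gripper's body presses on something with over 40 N, if the wrist force passes 120 N, or if a joint passes its speed limit or range.

## Working session

There is one attempt and no reset: what is moved stays moved. The work goes in short steps, Python scripts to look and compute and a tool call to move; the robot and the scene stay as the last step left them, time stands still between calls to the robot, and variables do not carry over. Pictures are saved under pics/ and viewed, at most 10 in all, crops included, and the job is handed in when it is done.

Besides the shell and the picture viewer there is one more tool, called after "Request:" by a JSON object that holds its "name" and its "arguments". arm_command: Moves the arm, as the interface text tells. Its arguments: {"type":"object","properties":{"fingers":{"type":"array","items":{"type":"number"}},"travel":{"type":"array","items":{"type":"array","items":{"type":"number"}}},"dr":{"type":"array","items":{"type":"array","items":{"type":"number"}}},"squeeze":{"type":"number"}},"required":["fingers","travel","dr"]}

```bash
mkdir -p pics
cat > h.py <<'E'
from cell import *
import numpy as np, cv2
def cloud(c):
    z=c["z_map"]; v,u=np.mgrid[:z.shape[0],:z.shape[1]]
    P=np.stack([(u-c["cx"])/c["fx"]*z,(v-c["cy"])/c["fy"]*z,z],-1)
    W=(P-np.array(c["t"]))@np.array(c["R"])
    W[z==0]=np.nan
    return W
E
python3 - <<'E'
from h import *
for n in ("scene","side"):
    c=read_camera(n); cv2.imwrite(f"pics/{n}0.png",c["color"]); np.save(f"pics/{n}0.npy",cloud(c))
    print(n,np.round(-np.array(c["R"]).T@np.array(c["t"]),3))
print(observe())
E
```

```text
scene [-0.066 -0.311  1.144]
side [-0.392  0.474  0.958]
{'time': 0.1, 'qpos': array([-1.46034740e-01,  3.42622182e-01,  1.52490633e+00, -3.29831701e-05,
        1.27541649e+00, -1.46017785e-01]), 'qvel': array([ 0.00135848, -0.00174614, -0.00152942, -0.00065221,  0.00033973,
       -0.00094263]), 'joint_efforts': array([ 1.49919495e-03, -4.32001984e+01, -2.44694173e+01,  7.19219679e-02,
        5.25739230e-02, -9.79429342e-05]), 'tool_pos': array([5.24636903e-01, 4.72801972e-05, 2.26135778e-01]), 'tool_rot': array([-3.14025010e+00, -1.65560289e-04,  1.57078888e+00]), 'contact_force': array([-0.57008252, -0.1972941 ,  0.47910569]), 'torque': array([ 0.03644366, -0.06470621, -0.01854531]), 'grip_force': 0.0, 'opening': 0.09180960907646199}
```

View pics/scene0.png

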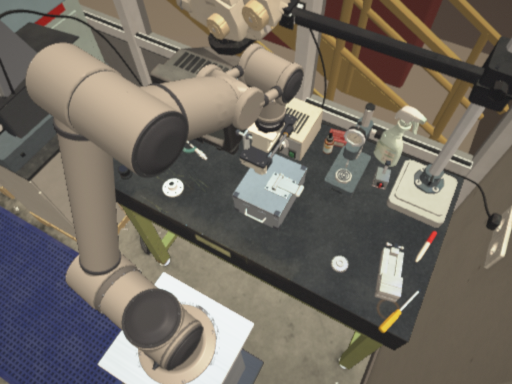

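View pics/side0.png

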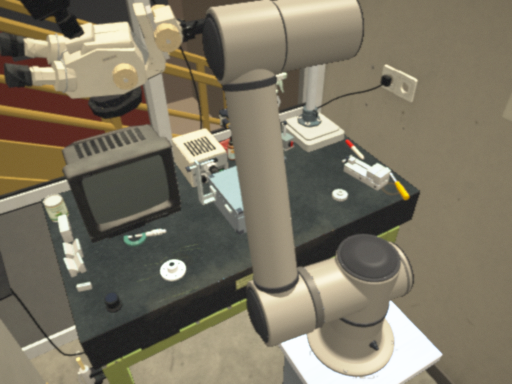

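Scene: case at about (270,190), paddle near (290,182), gear (340,263), flange (173,187), gripper above the case. Side: stop bracket at about (203,180), case (230,195). Now I'll measure the lid face.

Run:
```python
from h import *
im=cv2.imread("pics/scene0.png"); W=np.load("pics/scene0.npy")
cv2.imwrite("pics/crop0.png",cv2.resize(im[130:240,215:345],None,fx=6,fy=5.4,interpolation=cv2.INTER_CUBIC)[:600,:800])
m=np.zeros(W.shape[:2],bool); m[150:230,225:315]=1
for n,mm in(("scene",m),):
    k=mm&(abs(W[...,2]-0.098)<0.006)&(W[...,0]>0.3)
    l,lab,st,ce=cv2.connectedComponentsWithStats(k.astype(np.uint8)); i=1+np.argmax(st[1:,4]); 
    p=W[lab==i]; print(st[i],p.mean(0)); r=cv2.minAreaRect(p[:,:2].astype(np.float32)); print(r,cv2.boxPoints(r).round(3))
for v in range(165,206,5): print(v,[(u,*W[v,u].round(3)) for u in range(280,312,4)])
```

```text
[ 232  154   75   64 2206] [ 0.52095829 -0.00917784  0.09757268]
((0.5369406938552856, -0.0024871081113815308), (0.20772908627986908, 0.16482135653495789), 0.6975430250167847) [[ 0.432  0.079]
 [ 0.434 -0.086]
 [ 0.642 -0.084]
 [ 0.64   0.081]]
165 [(280, np.float64(0.606), np.float64(-0.001), np.float64(0.098)), (284, np.float64(0.61), np.float64(-0.013), np.float64(0.1)), (288, np.float64(0.617), np.float64(-0.024), np.float64(0.1)), (292, np.float64(0.623), np.float64(-0.036), np.float64(0.1)), (296, np.float64(0.631), np.float64(-0.047), np.float64(0.098)), (300, np.float64(0.638), np.float64(-0.058), np.float64(0.097)), (304, np.float64(0.71), np.float64(-0.047), np.float64(0.0)), (308, np.float64(0.717), np.float64(-0.059), np.float64(0.0))]
170 [(280, np.float64(0.589), np.float64(-0.01), np.float64(0.097)), (284, np.float64(0.597), np.float64(-0.02), np.float64(0.094)), (288, np.float64(0.602), np.float64(-0.033), np.float64(0.097)), (292, np.float64(0.608), np.float64(-0.044), np.float64(0.097)), (296, np.float64(0.616), np.float64(-0.055), np.float64(0.094)), (300, np.float
[... 3155 characters left out ...]
5), np.float64(-0.098), np.float64(-0.002)), (304, np.float64(0.581), np.float64(-0.11), np.float64(-0.001)), (308, np.float64(0.586), np.float64(-0.122), np.float64(0.001))]
205 [(280, np.float64(0.473), np.float64(-0.071), np.float64(0.099)), (284, np.float64(0.48), np.float64(-0.081), np.float64(0.097)), (288, np.float64(0.508), np.float64(-0.083), np.float64(0.055)), (292, np.float64(0.544), np.float64(-0.083), np.float64(-0.001)), (296, np.float64(0.551), np.float64(-0.094), np.float64(-0.003)), (300, np.float64(0.557), np.float64(-0.106), np.float64(-0.002)), (304, np.float64(0.561), np.float64(-0.119), np.float64(0.003)), (308, np.float64(0.568), np.float64(-0.13), np.float64(0.002))]
```

View pics/crop0.png

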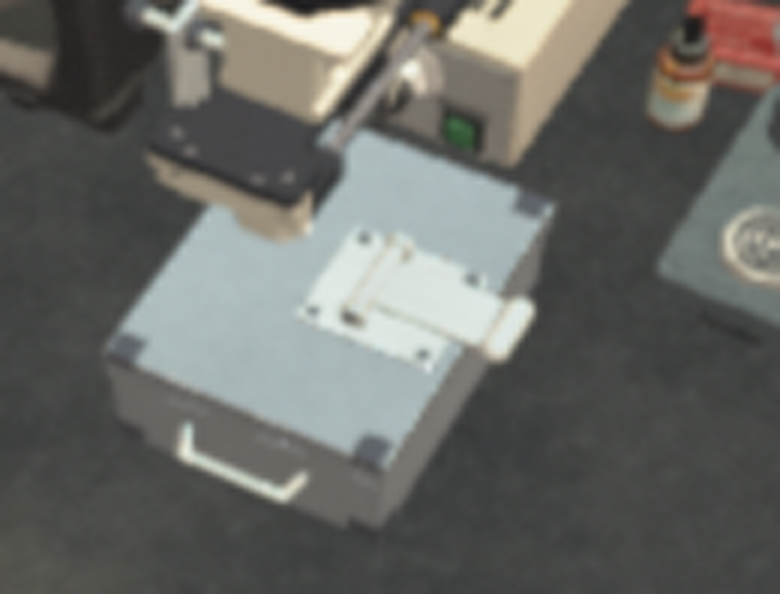

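The crop shows the lid, with the lip end-to-end between crop (530,310) and (490,350), i.e. image (303,187)–(297,195). The case fit is 0.208 x 0.165, which matches 200 x 160. Its centre is (0.537,-0.002) with x towards world +y. The lip top reads 0.118 at y≈-0.103 (120 expected), so that agrees. Next are the stop tip and the clearances.

Run:
```python
from h import *
im=cv2.imread("pics/side0.png"); W=np.load("pics/side0.npy"); S=np.load("pics/scene0.npy")
cv2.imwrite("pics/crop1.png",cv2.resize(im[120:240,170:290],None,fx=5,fy=5,interpolation=cv2.INTER_CUBIC))
k=(abs(W[...,0]-.607)<.03)&(W[...,2]>.155)&(W[...,2]<.2)&(W[...,1]>0.0)&(W[...,1]<.12)
for v,u in np.argwhere(k)[::2]: print((u,v),W[v,u].round(3),end=" ")
print()
# lip from scene
k=(S[...,2]>.105)&(S[...,2]<.128)&(S[...,1]<-.09)&(S[...,1]>-.12)&(abs(S[...,0]-.53)<.05)
p=S[k]; print("lip",p.shape,p.min(0),p.max(0),p.mean(0))
# obstacles grid: max heights
for n,A in(("scene",S),("side",W)):
    B=A.reshape(-1,3); 
    print(n)
    for y in np.arange(.25,-.4,-.05):
        r=[]
        for x in np.arange(.3,.8,.05):
            q=B[(B[:,0]>=x)&(B[:,0]<x+.05)&(B[:,1]>=y)&(B[:,1]<y+.05)]
            r.append("%4d"%(np.nanmax(q[:,2])*1000) if len(q) else "   .")
        print("%.2f"%y,*r)
```

```text
(np.int64(215), np.int64(157)) [0.609 0.063 0.183] (np.int64(213), np.int64(158)) [0.606 0.071 0.184] (np.int64(215), np.int64(158)) [0.604 0.065 0.183] (np.int64(212), np.int64(159)) [0.608 0.074 0.18 ] (np.int64(214), np.int64(159)) [0.606 0.068 0.179] (np.int64(216), np.int64(159)) [0.605 0.062 0.177] (np.int64(210), np.int64(160)) [0.609 0.08  0.178] (np.int64(212), np.int64(160)) [0.605 0.076 0.179] (np.int64(214), np.int64(160)) [0.603 0.07  0.178] (np.int64(216), np.int64(160)) [0.601 0.064 0.177] (np.int64(207), np.int64(161)) [0.608 0.091 0.179] (np.int64(209), np.int64(161)) [0.609 0.084 0.176] (np.int64(211), np.int64(161)) [0.603 0.08  0.177] (np.int64(213), np.int64(161)) [0.603 0.073 0.176] (np.int64(215), np.int64(161)) [0.597 0.069 0.177] (np.int64(217), np.int64(161)) [0.602 0.06  0.171] (np.int64(204), np.int64(162)) [0.608 0.101 0.179] (np.int64(206), np.int64(162)) [0.605 0.096 0.178] (np.int64(208), np.int64(162)) [0.607 0.089 0.175] (np.int64(210), np.int64(162)) [0.6   0.084 0.177] (np.int64(213), np.int64(162)) [0.606 0.072 0.169] (np.int64(215), np.int64(162)
[... 1413 characters left out ...]
  5    3   19  281  491  553  571
0.20    4    5    5    4    5    4  280  487  554  561
0.15    4    3    4    5    5  181  277  569  608  613
0.10    5    5    5    5    5  192  194  586  603  607
0.05    1    4  101  101  102  182  185  564  595  596
0.00  572 -861 -861   99  101  337  336  115  565  547
-0.05    2 -857 -861 -859 -860   98  100 -859  117  547
-0.10    6    5    4 -862 -861 -862 -863 -859 -863   73
-0.15    5    4    4    3    3    .    .    .    .    .
-0.20    4    5    6    4    6    4    .    .    .    .
-0.25    6    4    7    4    6    4    5  281    .    .
-0.30    5   15   24   10    5    5    4    5   49  109
-0.35    5    5   22    6    5    5    3    5   46  109
```

View pics/crop1.png

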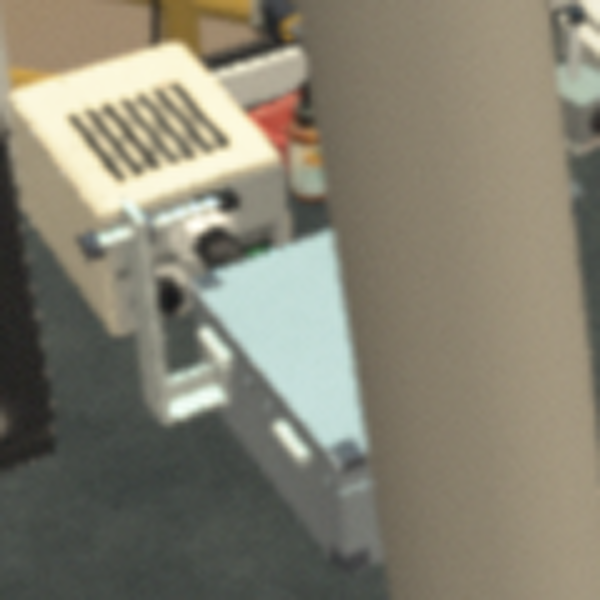

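Side crop: the stop screw runs from crop (95,245) to (230,200), with its tip at about pixel (216,160). The tip comes out at y≈0.058, z 0.175, so the reach is ≈20 mm and the stop angle is near 1.13 rad. The planner below turns lip-path states into tool-axis moves.

```bash
cat > plan.py <<'E'
import numpy as np
H=np.array([.078,.072]); D=.014; X=.53
def ax(a): a=np.radians(a); return np.array([np.cos(a),np.sin(a)]),np.array([np.sin(a),-np.cos(a)])
def lip(th,ph):  # paddle angle ph relative to lid, rad
    c,s=np.cos(th),np.sin(th); t=th+ph
    return H+[-.105*c+.04*s,.105*s+.04*c]+.075*np.array([-np.cos(t),np.sin(t)])
def tcp(th,ph,a,gap=0,d=D): n,z=ax(a); return lip(th,ph)-(.0175+gap)*n+d*z
def rel(p0,p1):  # poses (x,y,z,alpha deg) -> travel, dr in tool axes of p0
    n,z=ax(p0[3]); d=np.array(p1[1:3])-p0[1:3]
    return [round(float(v),4) for v in (d@n,p1[0]-p0[0],d@z)],[0,round(p1[3]-p0[3],1),0]
E
python3 - <<'E'
from plan import *
from h import *
S=np.load("pics/scene0.npy").reshape(-1,3)
for y in (-.15,-.2,-.25,-.3):
    q=S[(S[:,0]>.6)&(abs(S[:,1]-y)<.025)&(S[:,2]>.06)&(S[:,2]<.5)]; print(y,q[:,0].min() if len(q) else None)
t,z=tcp(0,0,40,.012),ax(40)[1]; pre=(X,*t,40); back=(X,*(t-.1*z),40)
p0=(.525,0,.227,0); print(pre,back); print(rel(p0,back),rel(back,pre))
E
```

```text
-0.15 0.6837315045085708
-0.2 0.6792644255628421
-0.25 0.7875945358016309
-0.3 0.7667973380282954
(0.53, np.float64(-0.1155992845363983), np.float64(0.0823131433105814), 40) (0.53, np.float64(-0.1798780455050522), np.float64(0.1589175876224792), 40)
([-0.1799, 0.005, 0.0681], [0, 40, 0]) ([-0.0, 0.0, 0.1], [0, 0, 0])
```

Request:
{"name": "arm_command", "arguments": {"fingers": [1,1,1,1,1,1,1,1], "travel": [[-0.04,0,0],[-0.08,0,0],[-0.12,0.005,0],[-0.16,0.005,0],[-0.18,0.005,0.02],[-0.18,0.005,0.05],[-0.18,0.005,0.068],[-0.18,0.005,0.068]], "dr": [[0,5,0],[0,11,0],[0,17,0],[0,23,0],[0,29,0],[0,35,0],[0,40,0],[0,40,0]]}}

```text
time: 0.77
tool_pos: [0.5272, -0.1813, 0.1516]
tool_rot: [-3.127, -0.709, 1.557]
contact_force: [-1.2, 1.3, -1.7]
opening: 0.0434
grip_force: 0.0
```

Request:
{"name": "arm_command", "arguments": {"fingers": [1,1,1,1,1,1,1], "travel": [[0,0,0],[0,0,0.03],[0,0,0.06],[0,0,0.09],[0,0,0.1],[0,0,0.1],[0,0,0.1]], "dr": [[0,0,0],[0,0,0],[0,0,0],[0,0,0],[0,0,0],[0,0,0],[0,0,0]]}}

```text
time: 1.35
tool_pos: [0.5312, -0.1157, 0.0844]
tool_rot: [3.137, -0.695, 1.576]
contact_force: [0.6, -0.5, 0.0]
opening: 0.0011
grip_force: 0.0
```

Run:
```python
from h import *
o=observe(); print({k:np.round(o[k],4) for k in("tool_pos","tool_rot","contact_force","opening","qpos")})
c=read_camera("scene"); im=c["color"]; W=cloud(c); np.save("pics/s1.npy",W)
a=im[130:240,225:345]
c=read_camera("wrist"); b=c["color"]
cv2.imwrite("pics/p1.png",np.hstack([cv2.resize(a,(400,367),interpolation=2),cv2.resize(b,(400,367))]))
```

```text
{'tool_pos': array([ 0.5312, -0.1157,  0.0844]), 'tool_rot': array([ 3.1374, -0.695 ,  1.5756]), 'contact_force': array([ 0.6427, -0.5015,  0.0165]), 'opening': np.float64(0.0011), 'qpos': array([-0.6653,  0.741 ,  1.4834,  0.5359,  1.4163, -0.8904])}
```

View pics/p1.png

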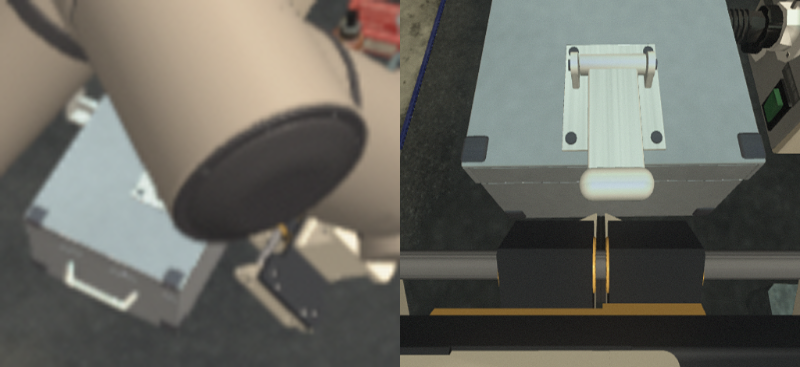

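Wrist view: the lip is at wrist-half pixel (617,184), about 9 mm right of the fingers (601). I'll measure the lip through the wrist camera.

Run:
```python
from h import *
W=cloud(read_camera("wrist"))
# lip: wrist-half px -> image px scale 512/400, 384/367
s=(512/400,384/367)
r=W[int(172*s[1]):int(198*s[1]),int(182*s[0]):int(256*s[0])].reshape(-1,3)
p=r[(r[:,2]>.1)&(r[:,2]<.13)]; p=p[p[:,1]<-.08]; print(p.min(0),p.max(0),p.mean(0),np.percentile(p,[5,95],axis=0).round(4))
q=W[int(80*s[1]):int(150*s[1]),int(80*s[0]):int(150*s[0])].reshape(-1,3); print("lid z",np.median(q[:,2]))
f=W[(abs(W[...,2]-.098)<.004)&(W[...,0]>.45)&(W[...,0]<.63)]; print("front y of lid",np.percentile(f[:,1],1))
```

```text
[ 0.52030247 -0.10833152  0.10878094] [ 0.56234871 -0.09444396  0.11968975] [ 0.54064015 -0.10307438  0.11620142] [[ 0.5228 -0.1075  0.1123]
 [ 0.5587 -0.0976  0.1186]]
lid z nan
front y of lid -0.08259436362552135
```

Run:
```python
from plan import *
X=.539; p0=(.53,-.1156,.0823,40)
def seq(p0,states):
    for th,ph,a,g in states: print((th,ph,a),*rel(p0,(X,*tcp(th,ph,a,g),a)))
seq(p0,[(0,0,40,.012),(0,0,40,.006),(0,0,40,0)]+[(0,f,40,0) for f in(.05,.1,.15,.2,.25)])
p0=(X,*tcp(0,.25,40),40); print(p0); seq(p0,[(0,f,40,0) for f in np.arange(.32,.81,.07)])
```

```text
(0, 0, 40) [0.0, 0.009, -0.0] [0, 0, 0]
(0, 0, 40) [0.006, 0.009, -0.0] [0, 0, 0]
(0, 0, 40) [0.012, 0.009, -0.0] [0, 0, 0]
(0, 0.05, 40) [0.0145, 0.009, -0.0028] [0, 0, 0]
(0, 0.1, 40) [0.0171, 0.009, -0.0055] [0, 0, 0]
(0, 0.15, 40) [0.0199, 0.009, -0.0081] [0, 0, 0]
(0, 0.2, 40) [0.0227, 0.009, -0.0105] [0, 0, 0]
(0, 0.25, 40) [0.0257, 0.009, -0.0127] [0, 0, 0]
(0.539, np.float64(-0.10407518284726891), np.float64(0.10858189157090908), 40)
(0, np.float64(0.32), 40) [0.0044, 0.0, -0.0029] [0, 0, 0]
(0, np.float64(0.39), 40) [0.0089, 0.0, -0.0055] [0, 0, 0]
(0, np.float64(0.46), 40) [0.0137, 0.0, -0.0078] [0, 0, 0]
(0, np.float64(0.53), 40) [0.0185, 0.0, -0.0097] [0, 0, 0]
(0, np.float64(0.6000000000000001), 40) [0.0235, 0.0, -0.0113] [0, 0, 0]
(0, np.float64(0.67), 40) [0.0286, 0.0, -0.0125] [0, 0, 0]
(0, np.float64(0.74), 40) [0.0338, 0.0, -0.0134] [0, 0, 0]
```

Request:
{"name": "arm_command", "arguments": {"fingers": [1,1,1,1,1,1,1,1], "travel": [[0,0.009,0],[0.006,0.009,0],[0.012,0.009,0],[0.0145,0.009,-0.0028],[0.017,0.009,-0.0055],[0.02,0.009,-0.008],[0.0227,0.009,-0.0105],[0.0257,0.009,-0.0127]], "dr": [[0,0,0],[0,0,0],[0,0,0],[0,0,0],[0,0,0],[0,0,0],[0,0,0],[0,0,0]]}}

```text
time: 2.17
tool_pos: [0.5392, -0.105, 0.1089]
tool_rot: [3.14, -0.697, 1.571]
contact_force: [0.2, -3.6, -0.3]
opening: 0.0002
grip_force: 1.8
```

Run:
```python
from h import *
c=read_camera("wrist"); W=cloud(c); cv2.imwrite("pics/p2.png",c["color"])
v,u=np.mgrid[:384,:512]
k=(W[...,1]<-.06)&(W[...,1]>-.115)&(abs(W[...,0]-.541)<.018)&(v<int(225))&(W[...,2]>.1)
p=W[k]; 
for y in np.arange(-.115,-.06,.005):
    q=p[(p[:,1]>=y)&(p[:,1]<y+.005)]; print(round(y,3),len(q),np.median(q[:,2]).round(4) if len(q) else "")
print(observe()["contact_force"])
```

```text
-0.115 0 
-0.11 0 
-0.105 742 0.1349
-0.1 813 0.1358
-0.095 423 0.1344
-0.09 545 0.128
-0.085 556 0.1268
-0.08 544 0.1256
-0.075 509 0.1244
-0.07 489 0.1232
-0.065 445 0.122
-0.06 0 
[ 0.2723908  -4.01882346 -0.1060901 ]
```

View pics/p2.png

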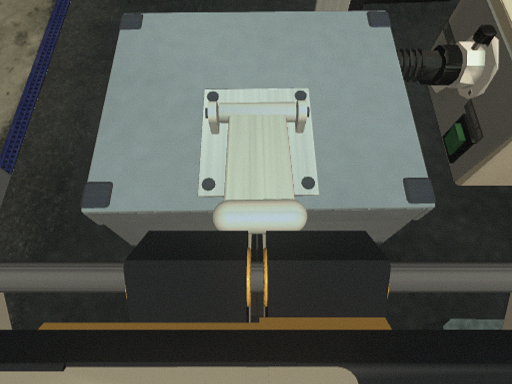

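The paddle has lifted about 0.24 rad (slope in depth) as planned, and the lip is centred on the fingers at (258,215). I'll carry on to 0.74.

Request:
{"name": "arm_command", "arguments": {"fingers": [1,1,1,1,1,1,1,1], "travel": [[0.0044,0,-0.0029],[0.0089,0,-0.0055],[0.0137,0,-0.0078],[0.0185,0,-0.0097],[0.0235,0,-0.0113],[0.0286,0,-0.0125],[0.0338,0,-0.0134],[0.0338,0,-0.0134]], "dr": [[0,0,0],[0,0,0],[0,0,0],[0,0,0],[0,0,0],[0,0,0],[0,0,0],[0,0,0]]}}

```text
time: 2.88
tool_pos: [0.539, -0.086, 0.1413]
tool_rot: [3.141, -0.698, 1.572]
contact_force: [0.1, -1.9, -1.4]
opening: 0.0003
grip_force: 1.0
```

Run:
```python
from plan import *
X=.539
def seq(p0,states):
    for th,ph,a,g in states: print((round(th,2),ph,round(a,1)),*rel(p0,(X,*tcp(th,ph,a,g),a)))
A=lambda th: 40-40*min(th/1.1,1)
p0=(X,*tcp(0,.74,40),40)
L=[[(0,.77,40,0),(0,.8,40,0)]+[(t,.8,A(t),0) for t in (.03,.06,.09,.12,.15,.18)]]
for s in (.18,.5): L.append([(t,.8,A(t),0) for t in s+.04*np.arange(1,9)])
for l in L:
    print("from",np.round(p0,4)); seq(p0,l); t=l[-1]; p0=(X,*tcp(*t),t[2])
```

```text
from [ 0.539  -0.0868  0.1406 40.    ]
(0, 0.77, 40) [0.0022, 0.0, -0.0003] [0, 0, 0]
(0, 0.8, 40) [0.0045, 0.0, -0.0005] [0, 0, 0]
(0.03, 0.8, 38.9) [0.0094, 0.0, -0.0025] [0, -1.1, 0]
(0.06, 0.8, 37.8) [0.0144, 0.0, -0.0044] [0, -2.2, 0]
(0.09, 0.8, 36.7) [0.0195, 0.0, -0.0062] [0, -3.3, 0]
(0.12, 0.8, 35.6) [0.0246, 0.0, -0.0078] [0, -4.4, 0]
(0.15, 0.8, 34.5) [0.0297, 0.0, -0.0092] [0, -5.5, 0]
(0.18, 0.8, 33.5) [0.0349, 0.0, -0.0105] [0, -6.5, 0]
from [ 0.539  -0.0668  0.1711 33.4545]
(np.float64(0.22), 0.8, np.float64(32.0)) [0.0067, 0.0, -0.0023] [0, np.float64(-1.5), 0]
(np.float64(0.26), 0.8, np.float64(30.5)) [0.0136, 0.0, -0.0042] [0, np.float64(-2.9), 0]
(np.float64(0.3), 0.8, np.float64(29.1)) [0.0205, 0.0, -0.0059] [0, np.float64(-4.4), 0]
(np.float64(0.34), 0.8, np.float64(27.6)) [0.0274, 0.0, -0.0073] [0, np.float64(-5.8), 0]
(np.float64(0.38), 0.8, np.float64(26.2)) [0.0344, 0.0, -0.0085] [0, np.float64(-7.3), 0]
(np.float64(0.42), 0.8, np.float64(24.7)) [0.0414, 0.0, -0.0093] [0, np.float64(-8.7), 0]
(np.float64(0.46), 0.8, np.float64(23.3)) [0.0485, 0.0, -0.0099] [
[... 173 characters left out ...]
0.8, np.float64(20.4)) [0.0069, 0.0, -0.0014] [0, np.float64(-1.5), 0]
(np.float64(0.58), 0.8, np.float64(18.9)) [0.0139, 0.0, -0.0025] [0, np.float64(-2.9), 0]
(np.float64(0.62), 0.8, np.float64(17.5)) [0.0209, 0.0, -0.0034] [0, np.float64(-4.4), 0]
(np.float64(0.66), 0.8, np.float64(16.0)) [0.0279, 0.0, -0.004] [0, np.float64(-5.8), 0]
(np.float64(0.7), 0.8, np.float64(14.5)) [0.0349, 0.0, -0.0042] [0, np.float64(-7.3), 0]
(np.float64(0.74), 0.8, np.float64(13.1)) [0.0419, 0.0, -0.0042] [0, np.float64(-8.7), 0]
(np.float64(0.78), 0.8, np.float64(11.6)) [0.0489, 0.0, -0.0039] [0, np.float64(-10.2), 0]
(np.float64(0.82), 0.8, np.float64(10.2)) [0.0559, 0.0, -0.0034] [0, np.float64(-11.6), 0]
```

Request:
{"name": "arm_command", "arguments": {"fingers": [1,1,1,1], "travel": [[0.0022,0,-0.0003],[0.0045,0,-0.0005],[0.0094,0,-0.0025],[0.0144,0,-0.0044]], "dr": [[0,0,0],[0,0,0],[0,-1,0],[0,-2,0]]}}

```text
time: 3.22
tool_pos: [0.5388, -0.0792, 0.152]
tool_rot: [-3.14, -0.661, 1.569]
contact_force: [-0.1, -4.2, -7.0]
opening: 0.0004
grip_force: 3.9
```

Run:
```python
from h import *
c=read_camera("wrist"); W=cloud(c); cv2.imwrite("pics/p3.png",c["color"]); print(observe()["contact_force"])
```

```text
[-1.03956113 -2.15292703 -6.81769281]
```

View pics/p3.png

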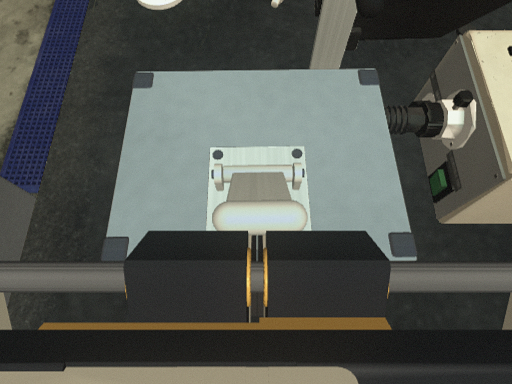

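The paddle is at its end of travel, with the lip at (260,215). The 7 N matches raising a free lid, so I'll continue the swing.

Run:
```python
from plan import *
X=.539
A=lambda th: round(40-40*min(th/1.1,1))
p0=(X,*tcp(.06,.8,38),38)
for s in (.06,.38,.7):
    l=[(t,.8,A(t),0) for t in s+.04*np.arange(1,9)]
    print("from",np.round(p0,4)); R=[rel(p0,(X,*tcp(*t),t[2])) for t in l]; print([r[0] for r in R],[int(r[1][1]) for r in R]); t=l[-1]; p0=(X,*tcp(*t),t[2])
```

```text
from [ 0.539  -0.0785  0.1533 38.    ]
[[0.0065, 0.0, -0.0027], [0.0134, 0.0, -0.0048], [0.0201, 0.0, -0.007], [0.0271, 0.0, -0.0086], [0.0342, 0.0, -0.0098], [0.0411, 0.0, -0.0112], [0.0482, 0.0, -0.0119], [0.0552, 0.0, -0.0126]] [-2, -3, -5, -6, -7, -9, -10, -12]
from [ 0.539  -0.0428  0.1972 26.    ]
[[0.007, 0.0, -0.0016], [0.0138, 0.0, -0.0033], [0.0208, 0.0, -0.0043], [0.0277, 0.0, -0.0054], [0.0348, 0.0, -0.0059], [0.0417, 0.0, -0.0064], [0.0488, 0.0, -0.0063], [0.0559, 0.0, -0.0059]] [-1, -3, -4, -6, -7, -9, -10, -11]
from [5.39e-01 4.90e-03 2.27e-01 1.50e+01]
[[0.0068, 0.0, -0.001], [0.0139, 0.0, -0.0014], [0.0208, 0.0, -0.0018], [0.0279, 0.0, -0.0016], [0.0348, 0.0, -0.0015], [0.0418, 0.0, -0.0008], [0.0486, 0.0, -0.0001], [0.0556, 0.0, 0.0012]] [-2, -3, -5, -6, -8, -9, -11, -12]
```

Request:
{"name": "arm_command", "arguments": {"fingers": [1,1,1,1,1,1,1,1], "travel": [[0.0065,0,-0.0027],[0.0134,0,-0.0048],[0.02,0,-0.007],[0.027,0,-0.0086],[0.0342,0,-0.0098],[0.041,0,-0.0112],[0.0482,0,-0.012],[0.0552,0,-0.0126]], "dr": [[0,-2,0],[0,-3,0],[0,-5,0],[0,-6,0],[0,-7,0],[0,-9,0],[0,-10,0],[0,-12,0]]}}

```text
time: 3.93
tool_pos: [0.5385, -0.044, 0.1974]
tool_rot: [-3.141, -0.45, 1.57]
contact_force: [-2.4, -10.0, -1.7]
opening: 0.0005
grip_force: 4.5
```

Request:
{"name": "arm_command", "arguments": {"fingers": [1,1,1,1,1,1,1,1], "travel": [[0.007,0,-0.0016],[0.0138,0,-0.0033],[0.0208,0,-0.0043],[0.0277,0,-0.0054],[0.0348,0,-0.006],[0.0417,0,-0.0064],[0.0488,0,-0.0063],[0.0559,0,-0.006]], "dr": [[0,-1,0],[0,-3,0],[0,-4,0],[0,-6,0],[0,-7,0],[0,-9,0],[0,-10,0],[0,-11,0]]}}

```text
time: 4.6
tool_pos: [0.5385, 0.0042, 0.2283]
tool_rot: [3.141, -0.258, 1.571]
contact_force: [-2.6, -8.5, 3.3]
opening: 0.0004
grip_force: 4.0
```

Run:
```python
from plan import *
X=.539
A=lambda th: round(40-40*min(th/1.1,1))
p0=(X,*tcp(.7,.8,15),15)
for l in (np.arange(.72,.861,.02),np.arange(.88,1.0,.02),1+.006*np.arange(0,8),1.042+.003*np.arange(1,9)):
    print("from",np.round(p0,4)); R=[rel(p0,(X,*tcp(t,.8,A(t)),A(t))) for t in l]; print([r[0] for r in R],[int(r[1][1]) for r in R]); t=l[-1]; p0=(X,*tcp(t,.8,A(t)),A(t))
```

```text
from [5.39e-01 4.90e-03 2.27e-01 1.50e+01]
[[0.0034, 0.0, -0.0005], [0.0068, 0.0, -0.001], [0.0103, 0.0, -0.0014], [0.0139, 0.0, -0.0014], [0.0174, 0.0, -0.0016], [0.0208, 0.0, -0.0018], [0.0242, 0.0, -0.0019], [0.0279, 0.0, -0.0016]] [-1, -2, -3, -3, -4, -5, -6, -6]
from [0.539  0.0314 0.2358 9.    ]
[[0.0034, 0.0, -0.0003], [0.0068, 0.0, -0.0006], [0.0105, 0.0, -0.0005], [0.0139, 0.0, -0.0006], [0.0174, 0.0, -0.0006], [0.0208, 0.0, -0.0006]] [-1, -2, -2, -3, -4, -5]
from [0.539  0.0518 0.2397 4.    ]
[[0.0037, 0.0, 0.0001], [0.0045, 0.0, -0.0002], [0.0056, 0.0, -0.0001], [0.0067, 0.0, -0.0001], [0.0078, 0.0, 0.0], [0.0089, 0.0, 0.0001], [0.0098, 0.0, -0.0002], [0.0109, 0.0, -0.0001]] [0, -1, -1, -1, -1, -1, -2, -2]
from [0.539  0.0627 0.2405 2.    ]
[[0.0005, 0.0, 0.0], [0.0011, 0.0, 0.0001], [0.0016, 0.0, 0.0001], [0.0022, 0.0, 0.0001], [0.0027, 0.0, 0.0001], [0.003, 0.0, -0.0001], [0.0036, 0.0, -0.0001], [0.0041, 0.0, -0.0001]] [0, 0, 0, 0, 0, -1, -1, -1]
```

Request:
{"name": "arm_command", "arguments": {"fingers": [1,1,1,1,1,1], "travel": [[0.0034,0,-0.0006],[0.0068,0,-0.001],[0.0104,0,-0.0012],[0.0139,0,-0.0014],[0.0174,0,-0.0016],[0.0208,0,-0.0018]], "dr": [[0,-1,0],[0,-2,0],[0,-3,0],[0,-3,0],[0,-4,0],[0,-5,0]]}}

```text
time: 5.1
tool_pos: [0.5384, 0.0236, 0.2353]
tool_rot: [3.141, -0.172, 1.571]
contact_force: [-2.4, -6.9, 2.7]
opening: 0.0003
grip_force: 3.6
```

Run:
```python
from h import *
from plan import *
c=read_camera("wrist"); W=cloud(c); s=read_camera("side")
cv2.imwrite("pics/p4.png",np.hstack([cv2.resize(c["color"],(400,300)),cv2.resize(s["color"][90:240,150:350],(400,300),interpolation=2)]))
X=.539
A=lambda th: round(40-40*min(th/1.1,1))
p0=(X,*tcp(.82,.8,10),10)
for l in (np.arange(.83,.901,.01),np.arange(.91,1.0,.01)[:8],):
    print("from",np.round(p0,4)); R=[rel(p0,(X,*tcp(t,.8,A(t)),A(t))) for t in l]; print([r[0] for r in R],[int(r[1][1]) for r in R]); t=l[-1]; p0=(X,*tcp(t,.8,A(t)),A(t))
```

```text
from [ 0.539   0.0245  0.2341 10.    ]
[[0.0018, 0.0, -0.0001], [0.0034, 0.0, -0.0004], [0.0052, 0.0, -0.0004], [0.0071, 0.0, -0.0004], [0.0087, 0.0, -0.0007], [0.0105, 0.0, -0.0007], [0.0123, 0.0, -0.0007], [0.0139, 0.0, -0.0009]] [0, -1, -1, -1, -2, -2, -2, -3]
from [0.539  0.0381 0.2375 7.    ]
[[0.0018, 0.0, -0.0], [0.0037, 0.0, -0.0], [0.0053, 0.0, -0.0003], [0.0071, 0.0, -0.0002], [0.0087, 0.0, -0.0005], [0.0105, 0.0, -0.0004], [0.0123, 0.0, -0.0003], [0.0139, 0.0, -0.0005]] [0, 0, -1, -1, -2, -2, -2, -3]
```

View pics/p4.png

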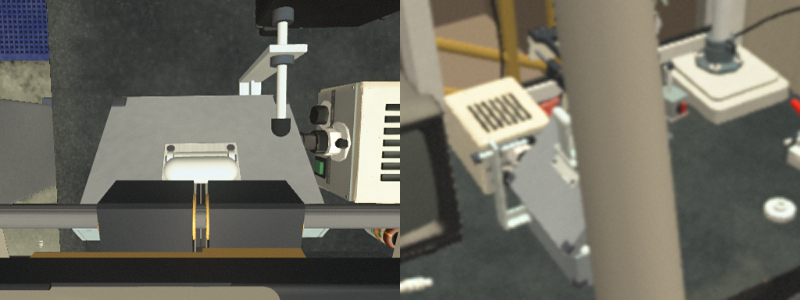

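Wrist half: the lid is up, with the lip on the fingers at (200,165). The screw's black tip at (281,127) is still clear of the lid. The side half also shows the lid standing short of the screw. I'll measure the tip and lid plane here.

Run:
```python
from h import *
c=read_camera("wrist"); W=cloud(c); g=c["color"].max(2)
r=W[150:175,345:375]; k=(r[...,2]>.16)&(r[...,2]<.2); p=r[k]; print("tip",len(p),p.min(0).round(4),p.max(0).round(4))
q=np.vstack([W[140:215:3,150:200:3].reshape(-1,3),W[140:200:3,310:335:3].reshape(-1,3)]); q=q[(q[:,2]>.1)]
A=np.c_[q[:,1],np.ones(len(q))]; m,b=np.linalg.lstsq(A,q[:,2],rcond=None)[0]
print("lid angle",-np.arctan(m) , len(q), q.min(0),q.max(0), "y of lid at z=.175",(.175-b)/m)
```

```text
tip 547 [0.6001 0.0574 0.1709] [0.6162 0.0736 0.183 ]
lid angle 0.8129023333575203 604 [0.4443822  0.02867875 0.10173971] [0.60716924 0.08376367 0.16262129] y of lid at z=.175 0.016376348800154896
```

Measured lid angle is 0.813 and the model says 0.82. The tip face is at y=0.0574, which puts contact at θ≈1.10–1.13. I'll move to 1.04 at an easy pace.

Request:
{"name": "arm_command", "arguments": {"fingers": [1,1,1,1,1,1,1,1], "travel": [[0.0018,0,-0.0001],[0.0034,0,-0.0004],[0.0052,0,-0.0004],[0.007,0,-0.0004],[0.0087,0,-0.0007],[0.0105,0,-0.0007],[0.0123,0,-0.0007],[0.0139,0,-0.0009]], "dr": [[0,0,0],[0,-1,0],[0,-1,0],[0,-1,0],[0,-2,0],[0,-2,0],[0,-2,0],[0,-3,0]]}}

```text
time: 5.92
tool_pos: [0.5384, 0.0371, 0.2385]
tool_rot: [3.141, -0.121, 1.57]
contact_force: [-0.6, -7.5, 3.0]
opening: 0.0002
grip_force: 3.3
```

Request:
{"name": "arm_command", "arguments": {"fingers": [1,1,1,1,1,1,1,1], "travel": [[0.0018,0,0],[0.0037,0,0],[0.0053,0,-0.0003],[0.007,0,-0.0002],[0.0087,0,-0.0005],[0.0105,0,-0.0004],[0.0123,0,-0.0003],[0.0139,0,-0.0005]], "dr": [[0,0,0],[0,0,0],[0,-1,0],[0,-1,0],[0,-2,0],[0,-2,0],[0,-2,0],[0,-3,0]]}}

```text
time: 6.58
tool_pos: [0.5383, 0.0509, 0.2407]
tool_rot: [3.141, -0.068, 1.57]
contact_force: [-2.0, -5.1, 3.0]
opening: 0.0001
grip_force: 3.1
```

Run:
```python
from plan import *
X=.539
A=lambda th: round(40-40*min(th/1.1,1))
p0=(X,*tcp(.98,.8,4),4)
for l in (np.arange(.99,1.051,.01),1.05+.003*np.arange(1,9),1.074+.003*np.arange(1,9),1.098+.003*np.arange(1,9)):
    print("from",np.round(p0,4)); R=[rel(p0,(X,*tcp(t,.8,A(t)),A(t))) for t in l]; print([r[0] for r in R],[int(r[1][1]) for r in R]); t=l[-1]; p0=(X,*tcp(t,.8,A(t)),A(t))
```

```text
from [0.539  0.0518 0.2397 4.    ]
[[0.0018, 0.0, 0.0], [0.0037, 0.0, 0.0001], [0.0052, 0.0, -0.0001], [0.0071, 0.0, -0.0], [0.0089, 0.0, 0.0001], [0.0105, 0.0, -0.0001], [0.0123, 0.0, 0.0]] [0, 0, -1, -1, -1, -2, -2]
from [0.539  0.0641 0.2405 2.    ]
[[0.0005, 0.0, 0.0], [0.0011, 0.0, 0.0001], [0.0014, 0.0, -0.0002], [0.002, 0.0, -0.0002], [0.0025, 0.0, -0.0001], [0.003, 0.0, -0.0001], [0.0036, 0.0, -0.0001], [0.0041, 0.0, -0.0]] [0, 0, -1, -1, -1, -1, -1, -1]
from [0.539  0.0683 0.2406 1.    ]
[[0.0005, 0.0, 0.0], [0.0011, 0.0, 0.0001], [0.0016, 0.0, 0.0001], [0.0022, 0.0, 0.0001], [0.0025, 0.0, -0.0001], [0.003, 0.0, -0.0001], [0.0036, 0.0, -0.0], [0.0041, 0.0, 0.0]] [0, 0, 0, 0, -1, -1, -1, -1]
from [0.539  0.0724 0.2407 0.    ]
[[0.0005, 0.0, 0.0], [0.0011, 0.0, 0.0001], [0.0016, 0.0, 0.0001], [0.0022, 0.0, 0.0002], [0.0027, 0.0, 0.0002], [0.0033, 0.0, 0.0002], [0.0038, 0.0, 0.0003], [0.0044, 0.0, 0.0003]] [0, 0, 0, 0, 0, 0, 0, 0]
```

Request:
{"name": "arm_command", "arguments": {"fingers": [1,1,1,1,1,1,1], "travel": [[0.0018,0,0],[0.0037,0,0],[0.0052,0,0],[0.007,0,0],[0.0089,0,0],[0.0105,0,0],[0.0123,0,0]], "dr": [[0,0,0],[0,0,0],[0,-1,0],[0,-1,0],[0,-1,0],[0,-2,0],[0,-2,0]]}}

```text
time: 7.17
tool_pos: [0.5383, 0.0638, 0.2417]
tool_rot: [3.141, -0.033, 1.571]
contact_force: [-0.1, -5.5, 2.7]
opening: 0.0004
grip_force: 3.0
```

Request:
{"name": "arm_command", "arguments": {"fingers": [1,1,1,1], "travel": [[0.0005,0,0],[0.001,0,0],[0.0015,0,0],[0.002,0,0]], "dr": [[0,0,0],[0,0,0],[0,0,0],[0,0,0]]}}

```text
time: 7.5
tool_pos: [0.5382, 0.0656, 0.2417]
tool_rot: [3.142, -0.034, 1.571]
contact_force: [-0.8, -5.4, 3.4]
opening: 0.0004
grip_force: 2.9
```

Request:
{"name": "arm_command", "arguments": {"fingers": [1,1,1,1], "travel": [[0.0005,0,0],[0.001,0,0],[0.0015,0,0],[0.002,0,0]], "dr": [[0,0,0],[0,0,0],[0,0,0],[0,0,0]]}}

```text
time: 7.83
tool_pos: [0.5382, 0.0676, 0.2417]
tool_rot: [-3.142, -0.034, 1.571]
contact_force: [-1.1, -5.9, 3.4]
opening: 0.0004
grip_force: 2.8
```

Request:
{"name": "arm_command", "arguments": {"fingers": [1,1,1], "travel": [[0.0005,0,0],[0.001,0,0],[0.0015,0,0]], "dr": [[0,0,0],[0,0,0],[0,0,0]]}}

```text
time: 8.08
tool_pos: [0.5382, 0.0691, 0.2417]
tool_rot: [-3.141, -0.034, 1.571]
contact_force: [-1.2, -5.1, 2.4]
opening: 0.0005
grip_force: 2.8
```

Run:
```python
from h import *
o=observe(); print(o["tool_pos"],o["contact_force"],o["torque"])
c=read_camera("wrist"); W=cloud(c); cv2.imwrite("pics/p5.png",cv2.resize(c["color"][40:260,180:480],None,fx=2.6,fy=2.6,interpolation=2))
```

```text
[0.53817809 0.06910483 0.24173524] [-1.17012047 -5.14028222  2.40858681] [-0.91310292  0.23462657  0.03867024]
```

View pics/p5.png

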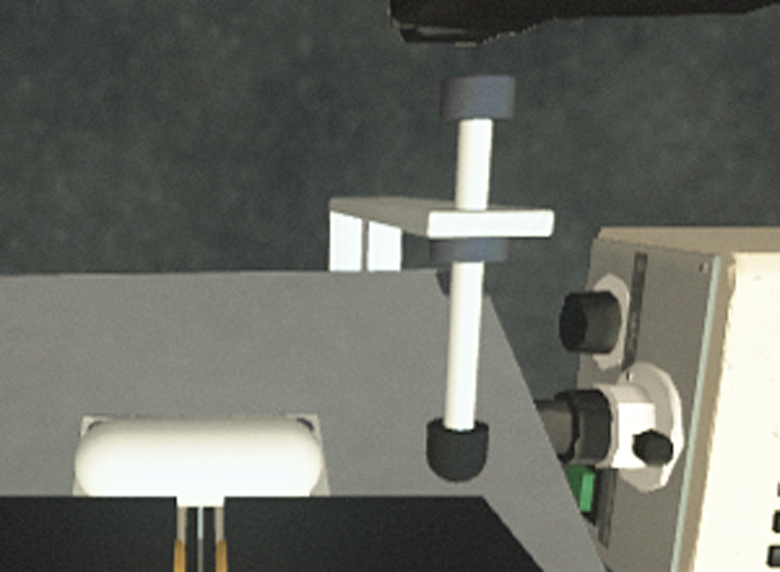

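The picture shows the domed black tip at (457,450), still short of the lid face. With the dome, contact should come near θ≈1.115, about 6 mm further. I'll continue in fine steps.

Request:
{"name": "arm_command", "arguments": {"fingers": [1,1,1,1], "travel": [[0.0005,0,0],[0.001,0,0],[0.0015,0,0],[0.002,0,0]], "dr": [[0,0,0],[0,0,0],[0,0,0],[0,-1,0]]}}

```text
time: 8.47
tool_pos: [0.5382, 0.0701, 0.2418]
tool_rot: [-3.141, -0.015, 1.57]
contact_force: [-1.7, -8.1, 3.2]
opening: 0.0004
grip_force: 4.5
```

Request:
{"name": "arm_command", "arguments": {"fingers": [1,1,1], "travel": [[0.0005,0,0],[0.001,0,0],[0.0015,0,0]], "dr": [[0,0,0],[0,0,0],[0,0,0]]}}

```text
time: 8.72
tool_pos: [0.5382, 0.071, 0.2418]
tool_rot: [-3.141, -0.013, 1.571]
contact_force: [-1.7, -13.0, 3.1]
opening: 0.0005
grip_force: 6.4
```

Run:
```python
from h import *
c=read_camera("wrist"); W=cloud(c); print(observe()["contact_force"])
v,u=np.mgrid[:384,:512]
f=W[(W[...,0]>.46)&(W[...,0]<.585)&(W[...,1]>.04)&(W[...,1]<.1)&(W[...,2]>.09)&(W[...,2]<.17)&(u<330)]
# robust plane
for _ in range(4):
    A=np.c_[f[:,:2],np.ones(len(f))]; a=np.linalg.lstsq(A,f[:,2],rcond=None)[0]; r=f[:,2]-A@a; f=f[abs(r)<max(.003,1.5*r.std())]
print("theta",np.arctan(-a[1]),len(f),"tilt",a[0])
n=np.array([-a[0],-a[1],1]); n/=np.linalg.norm(n)
t=W[(abs(W[...,0]-.608)<.012)&(W[...,2]>.165)&(W[...,2]<.185)&(W[...,1]>.03)&(W[...,1]<.075)]
print("tip",t.min(0),t.max(0),"plane dist min",((t-[0,0,a[2]])@n).min())
y0=t[:,1].min(); C=np.array([.608,y0+.008,.175]); print("dome gap",(C-[0,0,a[2]])@n-.008)
```

```text
[ -1.25489728 -12.51540523   2.29558839]
theta 1.0765033965747113 9056 tilt 0.029720247971120158
tip [0.59602954 0.0490103  0.1650709 ] [0.61998851 0.07497768 0.1845988 ] plane dist min -0.0013080121062109065
dome gap -0.005542900326614385
```

Run:
```python
from h import *
c=read_camera("wrist"); s=read_camera("side"); W=cloud(c)
cv2.imwrite("pics/p6.png",np.hstack([cv2.resize(c["color"][120:260,310:450],(400,400),interpolation=2),cv2.resize(s["color"][135:215,180:260],(400,400),interpolation=2)]))
for v in range(196,240,3):
    print(v,[tuple(W[v,u].round(3)[1:].tolist()) for u in (345,352,356,360,364,370)])
```

```text
196 [(0.07, 0.147), (0.078, 0.175), (0.079, 0.177), (0.078, 0.175), (0.07, 0.145), (0.07, 0.146)]
199 [(0.068, 0.15), (0.076, 0.175), (0.076, 0.177), (0.076, 0.177), (0.068, 0.149), (0.068, 0.149)]
202 [(0.066, 0.151), (0.074, 0.176), (0.074, 0.176), (0.074, 0.177), (0.067, 0.152), (0.067, 0.152)]
205 [(0.071, 0.175), (0.072, 0.177), (0.072, 0.178), (0.072, 0.177), (0.072, 0.177), (0.065, 0.154)]
208 [(0.069, 0.176), (0.071, 0.181), (0.071, 0.18), (0.071, 0.182), (0.071, 0.181), (0.063, 0.157)]
211 [(0.067, 0.175), (0.069, 0.18), (0.069, 0.182), (0.069, 0.181), (0.069, 0.181), (0.062, 0.16)]
214 [(0.065, 0.175), (0.067, 0.18), (0.067, 0.181), (0.066, 0.18), (0.067, 0.181), (0.061, 0.164)]
217 [(0.063, 0.176), (0.065, 0.181), (0.065, 0.183), (0.065, 0.182), (0.064, 0.18), (0.059, 0.166)]
220 [(0.06, 0.174), (0.062, 0.18), (0.062, 0.181), (0.063, 0.182), (0.062, 0.18), (0.058, 0.17)]
223 [(0.057, 0.172), (0.06, 0.181), (0.06, 0.181), (0.06, 0.181), (0.057, 0.172), (0.057, 0.173)]
226 [(0.055, 0.173), (0.055, 0.173), (0.057, 0.179), (0.055, 0.172), (0.055, 0.174), (0.055, 0.173)]
229 [(0.054, 0.176), (0.053, 0.175), (0.054, 0.176), (0.054, 0.176), (0.054, 0.176), (0.054, 0.176)]
232 [(0.107, 0.313), (0.106, 0.312), (0.106, 0.312), (0.107, 0.313), (0.106, 0.312), (0.053, 0.179)]
235 [(0.107, 0.315), (0.107, 0.315), (0.106, 0.313), (0.106, 0.315), (0.106, 0.314), (0.051, 0.181)]
238 [(0.106, 0.316), (0.107, 0.317), (0.106, 0.315), (0.107, 0.317), (0.106, 0.316), (0.106, 0.316)]
```

View pics/p6.png

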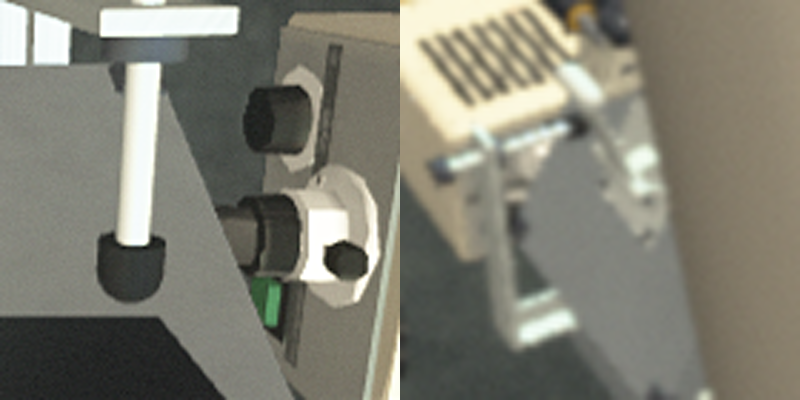

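The side half shows the screw tip at (580,128) meeting the lid face. With the stiff force rise (5.5 to 13 N, about 13 N at the screw), that confirms contact. Now I'll ease off, letting the paddle settle back along with the finger.

Request:
{"name": "arm_command", "arguments": {"fingers": [1,1,1,1,1,1,1,1], "travel": [[-0.001,0,0],[-0.002,0,0],[-0.003,0,0],[-0.005,0,0],[-0.008,0,0],[-0.011,0,0],[-0.014,0,0],[-0.017,0,0]], "dr": [[0,0,0],[0,0,0],[0,0,0],[0,0,0],[0,0,0],[0,0,0],[0,0,0],[0,0,0]]}}

```text
time: 9.53
tool_pos: [0.5388, 0.0557, 0.2403]
tool_rot: [-3.141, -0.018, 1.571]
contact_force: [0.2, -1.1, 0.7]
opening: 0.0001
grip_force: 0.7
```

Request:
{"name": "arm_command", "arguments": {"fingers": [1,1,1,1,1,1,1,1], "travel": [[-0.004,0,0],[-0.008,0,0],[-0.012,0,0],[-0.016,0,0],[-0.02,0,0],[-0.024,0,0],[-0.028,0,0],[-0.032,0,0]], "dr": [[0,0,0],[0,0,0],[0,0,0],[0,0,0],[0,0,0],[0,0,0],[0,0,0],[0,0,0]]}}

```text
time: 10.2
tool_pos: [0.539, 0.0235, 0.2397]
tool_rot: [3.142, -0.018, 1.571]
contact_force: [0.4, -0.6, -0.4]
opening: 0.0001
grip_force: 0.4
```

Request:
{"name": "arm_command", "arguments": {"fingers": [1,1,1,1,1,1,1,1], "travel": [[-0.005,0,0],[-0.01,0,0],[-0.016,0,0],[-0.022,0,0],[-0.035,0,0],[-0.06,0,0],[-0.09,0,-0.01],[-0.12,0,-0.02]], "dr": [[0,0,0],[0,0,0],[0,0,0],[0,0,0],[0,0,0],[0,0,0],[0,0,0],[0,0,0]]}}

```text
time: 10.87
tool_pos: [0.5385, -0.098, 0.2574]
tool_rot: [-3.14, -0.018, 1.572]
contact_force: [-0.2, -0.5, -0.0]
opening: 0.0009
grip_force: 0.0
```

Request:
{"name": "arm_command", "arguments": {"fingers": [1,1,1,1], "travel": [[-0.03,0,-0.01],[-0.06,0,-0.02],[-0.06,0,-0.02],[-0.06,0,-0.02]], "dr": [[0,0,0],[0,0,0],[0,0,0],[0,0,0]]}}

```text
time: 11.2
tool_pos: [0.5388, -0.159, 0.2767]
tool_rot: [3.141, -0.017, 1.568]
contact_force: [0.4, 0.8, -0.5]
opening: 0.0001
grip_force: 0.0
```

Run:
```python
from h import *
print(observe()["contact_force"])
for nm in("scene","side","wrist"):
    W=cloud(read_camera(nm))
    f=W[(W[...,0]>.55)&(W[...,0]<.63)&(W[...,1]>.02)&(W[...,1]<.09)&(W[...,2]>.1)&(W[...,2]<.165)]
    if len(f)<20: print(nm,len(f)); continue
    for _ in range(4):
        A=np.c_[f[:,1],np.ones(len(f))]; a=np.linalg.lstsq(A,f[:,2],rcond=None)[0]; r=f[:,2]-A@a; f=f[abs(r)<max(.003,1.5*r.std())]
    m=(W[...,0]>.43)&(W[...,0]<.65)&(W[...,1]>0)&(W[...,1]<.1)&(W[...,2]<.3)
    print(nm,"theta",np.arctan(-a[0]),len(f),"top z",np.nanpercentile(W[m][:,2],99.5))
```

```text
[ 0.38293731  0.7518929  -0.47663445]
scene 1
side theta 1.0675129830792223 156 top z 0.25606893057932173
wrist 0
```

Run:
```python
from h import *
p=cv2.imread("pics/p6.png")[:,400:]
c=read_camera("side"); q=cv2.resize(c["color"][135:215,180:260],(400,400),interpolation=2)
# lid left boundary region: subpixel shift in each window (5 px = 1 image px)
f=lambda a,x,y,w,h: cv2.cvtColor(a,cv2.COLOR_BGR2GRAY)[y:y+h,x:x+w].astype(np.float32)
for b in((110,120,80,140),(130,140,70,80),(90,200,90,120),(20,130,120,60),(80,100,60,250)):
    print(b,cv2.phaseCorrelate(f(p,*b),f(q,*b),cv2.createHanningWindow(b[2:],cv2.CV_32F)), np.abs(f(p,*b)-f(q,*b)).mean())
d=cv2.absdiff(p,q).max(2); cv2.imwrite("pics/diff.png",d)
W=cloud(c)
S=(abs(W[...,0]-.607)<.02)&(W[...,2]>.168)&(W[...,2]<.19)&(W[...,1]>.03)&(W[...,1]<.09)
for v,u in np.argwhere(S): print((u,v),W[v,u].round(3),end=" ")
```

```text
(110, 120, 80, 140) ((0.16750275293380668, -0.02009746052766559), 0.732865834236145) 4.254018
(130, 140, 70, 80) ((0.15657906066547156, -0.11457460246404594), 0.6581184768014484) 4.493214
(90, 200, 90, 120) ((0.00657767695079059, -0.14600937509767675), 0.7668126215758148) 4.0408335
(20, 130, 120, 60) ((-0.08667380024565574, 0.004976782852704531), 0.8830429165893131) 4.876389
(80, 100, 60, 250) ((-0.0034459102348307624, 0.02100088910924569), 0.7585764073689779) 4.1568
(np.int64(217), np.int64(152)) [0.621 0.05  0.19 ] (np.int64(218), np.int64(152)) [0.619 0.047 0.19 ] (np.int64(216), np.int64(153)) [0.624 0.052 0.185] (np.int64(217), np.int64(153)) [0.62  0.051 0.187] (np.int64(218), np.int64(153)) [0.62  0.047 0.186] (np.int64(219), np.int64(153)) [0.613 0.047 0.19 ] (np.int64(216), np.int64(154)) [0.624 0.053 0.182] (np.int64(217), np.int64(154)) [0.618 0.052 0.184] (np.int64(218), np.int64(154)) [0.614 0.05  0.186] (np.int64(219), np.int64(154)) [0.61  0.049 0.189] (np.int64(216), np.int64(155)) [0.619 0.055 0.181] (np.int64(217), np.int64(155)) [0.615 0.053 0.184] (np.int64(218), 
[... 3105 characters left out ...]
), np.int64(161)) [0.601 0.057 0.171] (np.int64(219), np.int64(161)) [0.593 0.057 0.175] (np.int64(220), np.int64(161)) [0.592 0.055 0.175] (np.int64(221), np.int64(161)) [0.587 0.053 0.178] (np.int64(209), np.int64(162)) [0.604 0.086 0.176] (np.int64(210), np.int64(162)) [0.603 0.083 0.175] (np.int64(211), np.int64(162)) [0.603 0.08  0.174] (np.int64(213), np.int64(162)) [0.603 0.074 0.171] (np.int64(214), np.int64(162)) [0.602 0.071 0.171] (np.int64(215), np.int64(162)) [0.598 0.069 0.173] (np.int64(218), np.int64(162)) [0.598 0.059 0.169] (np.int64(219), np.int64(162)) [0.594 0.057 0.171] (np.int64(220), np.int64(162)) [0.589 0.056 0.174] (np.int64(208), np.int64(163)) [0.605 0.09  0.173]
```

The lid moved less than 0.05 px between pressed and released, so it is still resting on the screw. The arm is clear and reads no force.

```bash
python3 -c "
from cell import *
print(hand_in())"
```

```text
the job is handed in; nothing more can be done
None
```

The job is handed in, with no verdict returned. I freed the pawl with the paddle and swung the lid to about 1.07 rad. It met the stop screw at an estimated 13 N (limit 20) and stands against it with the arm clear. I touched nothing else.

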